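# Bolt the shaker platform

### The job

Lock the orbital shaker's platform so that it can be unloaded: with one fingertip press the yellow spring catch bar down and keep it pressed all the way while the other fingertip pushes the red knob of the bolt along, towards the dark keeper on the platform, until the bolt is fully home; then let go so that the catch springs back up. Only press and push: do not grip or pick up anything, do not force the lock, and leave the flask, tube rack, vial and the other things on the bench where they stand.

Things in the scene. Friction and masses are not known exactly. Their poses are not given: they have to be found in the camera images.
- shaker: beige bench-top orbital shaker, fixed, turned up to 0.35 rad. Origin: at bench level; x from its front (console, robot's side) to its back, y = the way the bolt slides home, z up. Housing x -170..190, y -160..160 mm, console to x -235. The lock stands on the flat front deck, 90 mm above the bench, before the aluminium platform (top at 126 mm, from x -30 to the back)
- catch_top (a point): middle of the top face of the yellow catch bar (axes as the shaker's); moves with it. Bar 24 mm wide (x), 120 mm long (y), top 30 mm above the deck when up, 21 mm when pressed to its stop; may be pressed and slid along anywhere on top
- catch (a joint): how far the catch bar is pressed straight down: 0 up, 0.009 m at its stop; springs, 3 N to start, 7 N at the stop. Its two steel teeth block the bolt's lug until it is pressed beyond 0.005: keep it at 0.006 to 0.009. Let up half-way along, it drops in and locks again. It comes fully up only with the bolt at its start or fully home
- knob (a point): centre of the top of the bolt's red knob (axes as the shaker's), a block 26 mm (x) by 14 mm (y), 8 to 45 mm above the deck; moves with the bolt. Its lane lies 55 mm to +x of the middle of the catch bar. Push on its -y face; on that side only the flat deck lies beneath. The bolt's bar and lug, on its +y side, are no higher than 20 mm above the deck
- bolt (a joint): how far the bolt has slid towards the keeper, along the shaker's +y: 0 to 0.003 (m) at the start, 0.040 fully home at its hard stop. Needs about 2 N. Stays where it is left.
- keeper (a point): centre of the hole in the dark steel keeper on the platform's front edge, which the bolt's end enters (axes as the shaker's); the keeper stands 36 mm above the deck, 12 mm long in y. A like guide, 32 mm high, stands 39 mm before it on the -y side.
- flask: amber conical flask, 70 mm wide, 110 mm tall, standing loose in a spring clamp on the platform (bystander); origin: centre of its underside
- tube_rack: blue tube rack 90 x 55 x 60 mm, loose on the platform (bystander); origin: centre of its underside
- vial: small jar with a blue cap, 26 mm wide, 50 mm tall, loose on the front deck beyond the -y end of the lock (bystander); origin: centre of its underside
- reagent: clear bottle, 72 mm wide, 170 mm tall, on the bench (bystander); origin: centre of its underside
- tip_box: green, purple and white pipette tip box 120 x 80 x 90 mm, on the bench (bystander); origin: centre of its underside
- beaker: glass beaker, 80 mm wide, 100 mm tall, on the bench (bystander); origin: centre of its underside
- amber_jar: amber jar, 70 mm wide, 100 mm tall, on the bench (bystander); origin: centre of its underside

How it is judged:
By the outcome, as a careful person would: the job done as asked, in the order asked, and still so for the second after the job is handed in, with the robot touching nothing.
It also fails if it takes over 45 s, if anything falls off the work surface, if the arm or the gripper's body presses on something with over 40 N, if the wrist force passes 120 N, or if a joint passes its speed limit or range.

### The arm

A 7-joint arm with a two-finger parallel gripper is mounted at the origin on the work surface. World frame = base frame: x ahead of the robot, y to its left, z up, the work surface at z = 0. Lengths are in m, angles in rad, forces in N, time in s.
With the tool pointing down it reaches from about 0.425 to 0.875 m from the base axis. Payload 4.7 kg.
Tool frame: the origin (TCP) lies on the centre line of the jaws, within the pads' length; the fingertips stand ahead of it and the grasp point (between the pads) lies 2 mm behind it (nose_length is the z of the fingertips in the tool frame, in m); z points along the fingers, y is the line along which they close (so a half turn about z gives the same grasp; the last joint's range is limited). The gripper opens to 87 mm and grips with 3 to 60 N. Pads are 19 mm wide; open, the fingers measure 117 mm over their backs; the gripper's body (75 mm by 190 mm) begins 51 mm behind the grasp point.
Start: joints at [-1.157, 0.321, -0.07, 1.45, 0.023, 1.371, -0.057], TCP at [0.253, 0.599, 0.24] pointing down, gripper open.
Joint ranges: [-2.86, 2.86], [-0.3, 2.09], [-1.38, 1.24], [0.06, 2.45], [-1.56, 4.7], [0.09, 2.05], [-2.69, 2.69]. Speed limits (rad/s): [2.57, 2.57, 3.14, 3.14, 3.14, 3.14, 3.14].

### API

Orientations are given as a rotation vector (axis times angle).
In Python, from bench import * gives the robot as it stands.
- The arm moves only by the tool send_rows, never from a script. Its arguments are lists of equal length, an entry for each row: "xyz": the shift along the tool's x, y, z in mm, a list of three; "dr": the turn, a rotation vector about the tool's x, y, z in rad, a list of three. A call has exactly 10 rows; each row is the pose to reach, as a shift and turn from the pose commanded when the call began, along the tool's axes at that moment; what a row does not reach only later rows make up. A row lasts 1/12 s, in which the tool goes at most 41.7 mm and 7.16 degrees, less where a joint would pass 70% of its speed; a pose out of reach is approached as far as the arm can. A call with a gripper value outside its range is refused whole. "jaw" is the finger opening in mm, from 0 to 87, set as the call begins (left out, the last holds). The fingers move at their own pace and stop on an object; "grip_force" is the grip in N (left out, the last holds). Time passes only in rows, so rows that repeat a pose let the fingers close, or fill a call up. It gives the time, the measured TCP pose, the force, the opening and the grip force at its end, in the units of the state.
- get_state(): the state, without advancing time (a new reading comes with each control period).
- get_image(name): name is "scene" or "top" or "wrist"; returns the picture (480x640x3 uint8, red, green, blue); there is no depth.
- calibration(name): a dict with "vfov" (degrees; the focal length in pixels is half the picture's height over the tangent of half this angle, whatever the lens; pixels are square), "cx", "cy" (the principal point, pixels), "rvec" (rotation vector, rad) and "tvec" (3), from world to camera coordinates, as OpenCV has them; the wrist camera has in their place "hand_eye" (4x4, takes a point from camera to tool coordinates, whose origin is the TCP and whose axes are the flange's). Camera axes: x right, y down, z forward; pixel columns grow to the right and rows downward; lengths in m; the calibration is good to about 2 mm. A picture is of the moment at which its call begins: read the wrist's pose just before it. calibration takes no time and is no camera call.
- close_job(): hands the job in; it is judged then, once.
The state is a dict: "time": time; "joint_positions": joint angles; "qd": joint speeds; "joint_torque": joint torques, N m; "position": TCP position; "tool_rot": TCP orientation; "ft_force": force on the tool from outside, world axes, zero at the start; "torque": the same for the moment, N m; "grip_width": opening from 0.0 (shut) to 1.0 (fully open); "grip_force": force on a finger pad.
Only numpy, scipy, OpenCV 4.12 (cv2) and the standard library are available. Lean on these libraries where they do the work, as an engineer would, in place of code of your own. Each camera call takes 0.05 s, during which the arm holds its last target. There are 200 camera calls.

## Working session

There is one attempt and no reset: what is moved stays moved. The work goes in short steps, Python scripts to look and compute and a tool call to move; the robot and the scene stay as the last step left them, time stands still between calls to the robot, and variables do not carry over. Pictures are saved under pics/ and viewed, at most 10 in all, crops included, and the job is handed in when it is done.

Besides the shell and the picture viewer there is one more tool, called after ">>>" as name(argument=value, ...), one argument or row to a line, values as JSON. send_rows: Moves the arm, as the interface text tells. Its arguments: {"type":"object","properties":{"xyz":{"type":"array"},"dr":{"type":"array"},"jaw":{"type":"number"},"grip_force":{"type":"number"}},"required":["xyz","dr"]}

```bash
ls; mkdir -p pics; python3 - <<'E'
from bench import *
import cv2
s=get_state();print(s)
for n in("scene","top"):
    cv2.imwrite(f"pics/{n}0.png",cv2.cvtColor(get_image(n),cv2.COLOR_RGB2BGR));print(calibration(n))
print(calibration("wrist"))
try:
    import bench;print(getattr(bench,'nose_length',None))
except Exception as e:print(e)
E
```

```text
pics
{'time': 0.0, 'joint_positions': array([-1.15692603,  0.32181597, -0.0701173 ,  1.45164808,  0.02264207,
        1.370767  , -0.05690194]), 'qd': array([-0.00169637,  0.00107816,  0.00061473,  0.00139003, -0.00235308,
       -0.00019229,  0.00022257]), 'joint_torque': array([-2.47296430e-04, -4.91281414e+01, -4.04065428e-01, -3.12522125e+01,
       -6.39371434e-02,  4.40120883e-02,  1.86450811e-04]), 'position': array([0.25282864, 0.59827171, 0.23847981]), 'tool_rot': array([-6.23632363e-01, -3.07882342e+00,  2.88185004e-03]), 'ft_force': array([-0.14813475,  0.89493654,  0.12258622]), 'torque': array([ 0.02492448,  0.0224894 , -0.01463117]), 'grip_force': 0.0, 'grip_width': 0.9984499562238274}
{'vfov': 44.185868865404714, 'cx': 315.3149878320655, 'cy': 244.62911135906685, 'rvec': array([ 2.35928365,  0.83662465, -0.27346691]), 'tvec': array([-0.48424618, -0.23956835,  1.61938063])}
{'vfov': 46.81291858934036, 'cx': 328.28613758139045, 'cy': 239.02667929397006, 'rvec': array([ 2.15504641, -2.20688317,  0.10775661]), 'tvec': array([0.00666149, 0.63455611, 1.59757332])}
{'vfov': 67.1645893756752, 'cx': 326.33223846208307, 'cy': 233.8083231464164, 'hand_eye': array([[-3.55990966e-04, -9.58078444e-01, -2.86505790e-01,
         7.84561449e-02],
       [ 9.99999499e-01, -7.30447816e-05, -9.98263098e-04,
         8.14841558e-05],
       [ 9.35486603e-04, -2.86506002e-01,  9.58077991e-01,
        -1.45814642e-01],
       [ 0.00000000e+00,  0.00000000e+00,  0.00000000e+00,
         1.00000000e+00]])}
0.017
```

View pics/scene0.png

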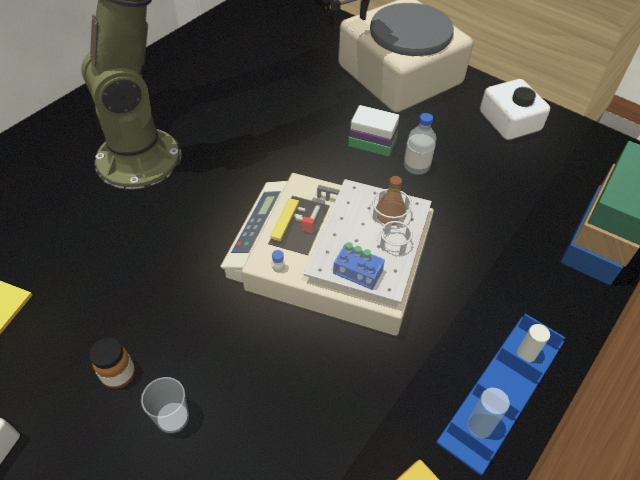

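View pics/top0.png

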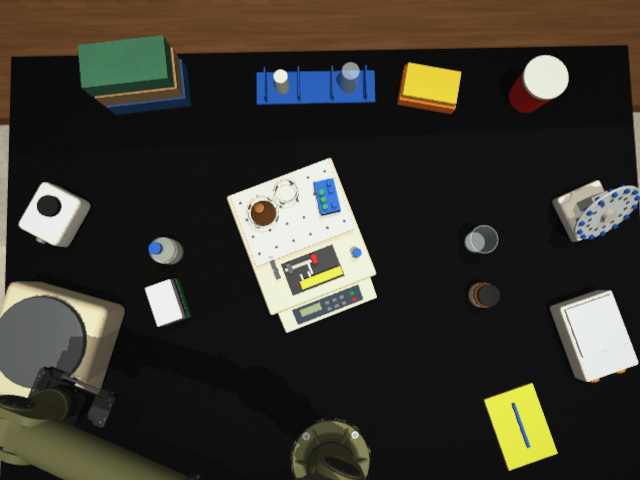

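```bash
cat > h.py <<'E'
import numpy as np,cv2
from scipy.spatial.transform import Rotation as R
from bench import *
def cam(n,st=None):
    c=calibration(n);f=240/np.tan(np.radians(c["vfov"])/2)
    K=np.array([[f,0,c["cx"]],[0,f,c["cy"]],[0,0,1]])
    if n=="wrist":
        T=np.eye(4);T[:3,:3]=R.from_rotvec(st["tool_rot"]).as_matrix();T[:3,3]=st["position"]
        W=np.linalg.inv(T@c["hand_eye"]);return K,W[:3,:3],W[:3,3]
    return K,R.from_rotvec(c["rvec"]).as_matrix(),np.array(c["tvec"])
def unproj(C,uv,z):
    K,Rm,t=C;o=-Rm.T@t
    d=Rm.T@np.linalg.inv(K)@np.array([uv[0],uv[1],1.]);return o+d*(z-o[2])/d[2]
def proj(C,p):
    K,Rm,t=C;q=K@(Rm@np.asarray(p,float)+t);return q[:2]/q[2]
def seg(im,lo,hi,roi):
    h=cv2.cvtColor(im,cv2.COLOR_RGB2HSV);m=cv2.inRange(h,lo,hi);k=np.zeros_like(m)
    x0,y0,x1,y1=roi;k[y0:y1,x0:x1]=m[y0:y1,x0:x1];return k
E
python3 - <<'E'
from h import *
for n,roi in(("top",(270,230,360,300)),("scene",(260,180,335,250))):
    im=cv2.cvtColor(cv2.imread(f"pics/{n}0.png"),cv2.COLOR_BGR2RGB);C=cam(n)
    for nm,lo,hi,z in(("yel",(22,150,120),(34,255,255),.12),("red",(0,150,90),(8,255,255),.135)):
        m=seg(im,lo,hi,roi);p=cv2.findNonZero(m)
        r=cv2.minAreaRect(p);print(n,nm,len(p),r)
        b=np.array([unproj(C,q,z)[:2] for q in cv2.boxPoints(r)]);print(b.round(4).tolist(),unproj(C,r[0],z).round(4))
C=cam("top")
for nm,uv,z in(("flask base approx",(263,212),.2),("rack",(327,196),.186),("vial",(356,252),.14),("plat fl",(257,263),.126),("plat fr",(355,230),.126),("plat br",(330,160),.126),("plat bl",(228,196),.126)):print(nm,unproj(C,uv,z).round(3))
a=cv2.imread("pics/top0.png")[150:340,215:395];cv2.imwrite("pics/t1.png",cv2.resize(a,None,fx=3.15,fy=3.15,interpolation=3))
E
```

```text
top yel 388 ((320.6237487792969, 277.2216491699219), (9.333455085754395, 42.93389129638672), 68.96248626708984)
[[0.5138, 0.076], [0.5535, -0.0351], [0.5293, -0.0437], [0.4897, 0.0673]] [0.5215 0.0162 0.12  ]
top red 61 ((331.5413513183594, 277.8569030761719), (62.91697692871094, 6.913204193115234), 47.070030212402344)
[[0.5767, 0.0505], [0.5892, 0.0364], [0.4613, -0.0771], [0.4489, -0.063]] [ 0.5188 -0.0135  0.135 ]Traceback (most recent call last):
  File "<stdin>", line 6, in <module>
cv2.error: OpenCV(4.12.0) /io/opencv/modules/imgproc/src/convhull.cpp:143: error: (-215:Assertion failed) total >= 0 && (depth == CV_32F || depth == CV_32S) in function 'convexHull'
```

```bash
python3 - <<'E'
from h import *
for n,ry,rr in(("top",(270,230,360,300),(304,250,322,268)),("scene",(266,190,302,245),(298,200,326,240))):
    im=cv2.cvtColor(cv2.imread(f"pics/{n}0.png"),cv2.COLOR_BGR2RGB);C=cam(n)
    for nm,lo,hi,z,roi in(("yel",(22,150,120),(34,255,255),.12,ry),("red",(0,130,90),(8,255,255),.135,rr)):
        if n=="scene" and nm=="yel": print(cv2.cvtColor(im,cv2.COLOR_RGB2HSV)[219,286]); lo=(20,120,170)
        m=seg(im,lo,hi,roi);p=cv2.findNonZero(m)
        if p is None:continue
        r=cv2.minAreaRect(p);print(n,nm,len(p),r)
        b=np.array([unproj(C,q,z)[:2] for q in cv2.boxPoints(r)]);print(b.round(4).tolist(),unproj(C,r[0],z).round(4))
C=cam("top")
c=np.array([.5215,.0162]);th=.343;M=np.array([[np.cos(th),np.sin(th)],[-np.sin(th),np.cos(th)]])
for nm,uv,z in(("flask",(263,212),.2),("rack",(327,196),.186),("vial",(356,252),.14),("plat fl",(257,263),.126),("plat fr",(355,230),.126),("plat br",(330,160),.126),("plat bl",(228,196),.126)):
    w=unproj(C,uv,z);print(nm,w.round(3),"rel catch",(M@(w[:2]-c)).round(3))
a=cv2.imread("pics/top0.png")[150:340,215:395];cv2.imwrite("pics/t1.png",cv2.resize(a,None,fx=3.15,fy=3.15,interpolation=3))
E
```

```text
top yel 388 ((320.6237487792969, 277.2216491699219), (9.333455085754395, 42.93389129638672), 68.96248626708984)
[[0.5138, 0.076], [0.5535, -0.0351], [0.5293, -0.0437], [0.4897, 0.0673]] [0.5215 0.0162 0.12  ]
top red 55 ((313.75860595703125, 258.39654541015625), (10.21324348449707, 5.199469089508057), 68.19859313964844)
[[0.5835, 0.0453], [0.5885, 0.032], [0.5624, 0.0222], [0.5574, 0.0355]] [0.5729 0.0337 0.135 ]
[ 28 128 225]
scene yel 423 ((284.4000244140625, 218.7000274658203), (9.391485214233398, 44.72135925292969), 26.56505012512207)
[[0.5316, -0.0479], [0.4887, 0.0705], [0.5121, 0.0728], [0.5536, -0.045]] [0.5221 0.011  0.12  ]
scene red 81 ((306.0344543457031, 223.91380310058594), (10.770329475402832, 13.55575942993164), 21.801406860351562)
[[0.5725, 0.0006], [0.5579, 0.0355], [0.5825, 0.0406], [0.5966, 0.0057]] [0.5775 0.0205 0.135 ]
flask [0.695 0.163 0.2  ] rel catch [0.213 0.08 ]
rack [ 0.736 -0.006  0.186] rel catch [ 0.194 -0.093]
vial [ 0.587 -0.082  0.14 ] rel catch [ 0.029 -0.114]
plat fl [0.564 0.19  0.126] rel catch [0.099 0.149]
plat fr [ 0.649 -0.082  0.126] rel catch [ 0.087 -0.135]
plat br [ 0.847 -0.017  0.126] rel catch [ 0.295 -0.141]
plat bl [0.752 0.267 0.126] rel catch [0.302 0.159]
```

View pics/t1.png

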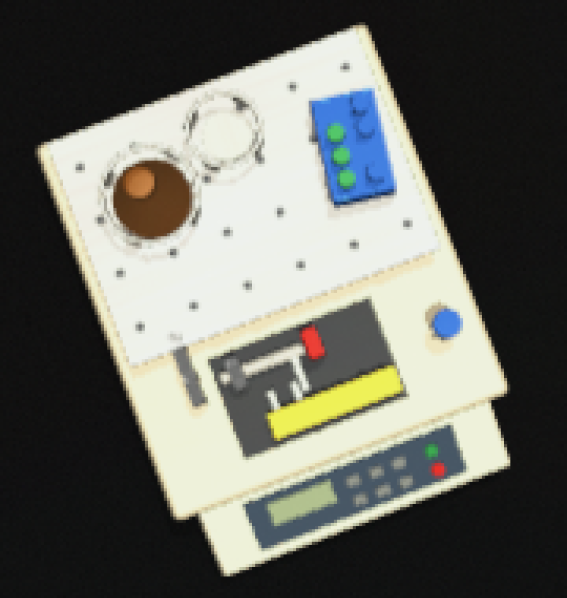

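```bash
cat >> h.py <<'E'
def goto(st,c,th,rel,ztip):
    "shift (mm) and turn (rad) in tool axes to bring fingertip midpoint to rel (shaker axes from c) at height ztip"
    x=np.array([np.cos(th),np.sin(th)]);y=np.array([-x[1],x[0]])
    p=np.r_[np.array(c)+rel[0]*x+rel[1]*y,ztip+.017]
    G=np.c_[np.r_[y,0],np.r_[x,0],[0,0,-1]]
    T=R.from_rotvec(st["tool_rot"]).as_matrix()
    return (T.T@(p-st["position"])*1e3).round(1),R.from_matrix(T.T@G).as_rotvec().round(4),p
E
python3 - <<'E'
from h import *
s=get_state();print(s["time"]);print(goto(s,(.5215,.0150),.343,(.0275,-.03),.19))
E
```

```text
0.1
(array([-515. , -436.2,   32.4]), array([-1.600e-03,  8.000e-04,  8.281e-01]), array([ 0.55748754, -0.00400387,  0.207     ]))
```

>>> send_rows(
  xyz=[
    [-20,-17,-2],
    [-48,-41,-4],
    [-77,-65,-6],
    [-106,-90,-8],
    [-135,-114,-10],
    [-164,-139,-10],
    [-193,-163,-10],
    [-222,-188,-10],
    [-251,-212,-10],
    [-280,-237,-10],
  ],
  dr=[
    [0,0,0.04],
    [0,0,0.08],
    [0,0,0.13],
    [0,0,0.18],
    [0,0,0.22],
    [0,0,0.27],
    [0,0,0.31],
    [0,0,0.36],
    [0,0,0.4],
    [0,0,0.45],
  ],
  jaw=40,
)

```text
time: 0.93
position: [0.419, 0.2696, 0.2493]
tool_rot: [-1.298, -2.861, 0.0]
ft_force: [0.8, -0.0, -0.5]
grip_width: 0.468
grip_force: 0.0
```

```bash
python3 - <<'E'
from h import *
s=get_state();print(s["time"],s["position"],s["grip_width"]);print(goto(s,(.5215,.0150),.343,(.0275,-.03),.19))
E
```

```text
0.9333 [0.41900179 0.26959843 0.2493267 ] 0.46847716634889075
(array([-297.1,  -76. ,   42.3]), array([-2.000e-04, -2.000e-04,  3.761e-01]), array([ 0.55748754, -0.00400387,  0.207     ]))
```

>>> send_rows(
  xyz=[
    [-36,-9,0],
    [-72,-18,0],
    [-108,-28,5],
    [-144,-37,10],
    [-180,-46,16],
    [-216,-55,24],
    [-246,-63,32],
    [-270,-70,37],
    [-286,-74,41],
    [-297,-76,42],
  ],
  dr=[
    [0,0,0.04],
    [0,0,0.08],
    [0,0,0.12],
    [0,0,0.17],
    [0,0,0.22],
    [0,0,0.26],
    [0,0,0.3],
    [0,0,0.34],
    [0,0,0.37],
    [0,0,0.376],
  ],
)

```text
time: 1.77
position: [0.5576, -0.0039, 0.2066]
tool_rot: [-1.811, -2.566, 0.002]
ft_force: [-0.3, -0.4, 0.1]
grip_width: 0.458
grip_force: 0.0
```

```bash
python3 - <<'E'
from h import *
get_image("wrist");get_image("wrist");s=get_state();im=get_image("wrist");print(s["time"],s["position"],s["tool_rot"],np.abs(s["qd"]).max())
np.save("st.npy",np.r_[s["position"],s["tool_rot"]])
cv2.imwrite("pics/w0.png",cv2.cvtColor(im,cv2.COLOR_RGB2BGR));print(goto(s,(.5215,.0150),.343,(.0275,-.03),.19))
E
```

```text
1.8667 [ 0.55795059 -0.0029796   0.2072263 ] [-1.80925315e+00 -2.56817724e+00  1.34697085e-03] 0.04055110093782163
(array([-0.8, -0.8,  0.2]), array([-0.0008,  0.0004,  0.0003]), array([ 0.55748754, -0.00400387,  0.207     ]))
```

View pics/w0.png

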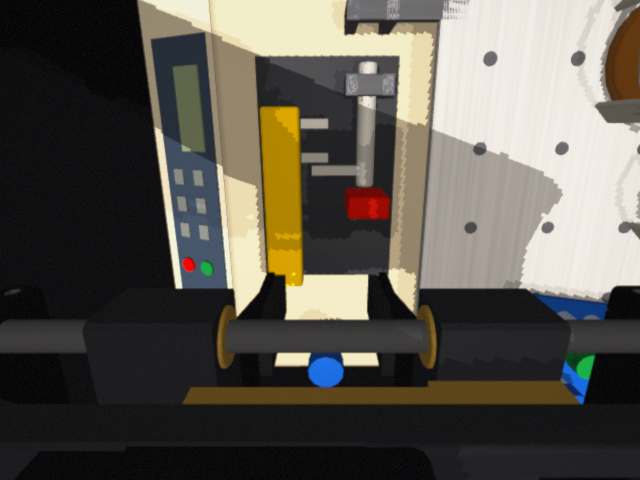

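```bash
python3 - <<'E'
from h import *
v=np.load("st.npy");s=dict(position=v[:3],tool_rot=v[3:]);C=cam("wrist",s)
im=cv2.cvtColor(cv2.imread("pics/w0.png"),cv2.COLOR_BGR2RGB)
T=R.from_rotvec(s["tool_rot"]).as_matrix()
def tl(uv,z):  # tool frame mm (x = +y shaker, y = +x shaker)
    return (T.T@(unproj(C,uv,z)-s["position"])*1e3)[:2].round(1)
h=cv2.cvtColor(im,cv2.COLOR_RGB2HSV)
m=cv2.inRange(h,(18,180,120),(32,255,255))
for r in(112,140,180,220,260):
    c=np.flatnonzero(m[r,250:312])+250;print("yel",r,c.min(),c.max(),tl((c.min(),r),.12),tl((c.max()+1,r),.12))
c=np.flatnonzero(m[100:290,282])+100;print("yel col",c.min(),c.max(),tl((282,c.min()),.12),tl((282,c.max()),.12))
k=cv2.inRange(h,(0,180,60),(8,255,255));
for u in(352,360,368,376,384):
    c=np.flatnonzero(k[170:240,u])+170;print("red",u,c.min(),c.max(),[int(x) for x in im[c.min():c.max()+1,u,0]],tl((u,c.min()),.135))
for r in(192,200,210):
    c=np.flatnonzero(k[r,330:400])+330;print("red row",r,c.min(),c.max(),tl((c.min(),r),.135),tl((c.max()+1,r),.135))
for y in(-35,-20,20,35):print("tip",y,[proj(C,T@np.array([x,y,17])/1+0 if 0 else s["position"]+T@np.array([x,y,17])/1e3).round(0).tolist() for x in(-9.5,9.5)])
E
```

```text
yel 112 260 298 [ 86.5 -40.4] [ 86.5 -16.6]
yel 140 262 299 [ 69.9 -40. ] [ 69.9 -16.3]
yel 180 264 299 [ 45. -40.] [ 45.  -16.8]
yel 220 266 300 [ 18.4 -40. ] [ 18.4 -16.7]
yel 260 268 301 [-10.1 -40. ] [-10.1 -16.6]
yel col 107 274 [ 89.4 -26.8] [-20.5 -30.8]
red 352 188 218 [91, 107, 108, 110, 108, 108, 109, 110, 109, 126, 146, 154, 157, 157, 156, 158, 156, 157, 156, 154, 154, 155, 154, 155, 153, 154, 154, 153, 152, 139, 114] [42.3 15.7]
red 360 188 218 [92, 108, 110, 109, 108, 108, 107, 110, 111, 127, 144, 152, 155, 158, 157, 157, 156, 155, 156, 155, 155, 154, 155, 157, 155, 153, 155, 153, 152, 141, 111] [42.3 20.6]
red 368 188 218 [92, 106, 110, 109, 110, 109, 111, 111, 112, 128, 146, 153, 158, 165, 170, 183, 170, 159, 155, 157, 156, 157, 162, 165, 169, 181, 168, 156, 152, 140, 113] [42.3 25.4]
red 376 188 218 [94, 107, 109, 109, 110, 109, 111, 109, 112, 135, 159, 174, 176, 167, 164, 180, 192, 197, 195, 191, 188, 188, 170, 161, 161, 181, 192, 194, 187, 169, 124] [42.3 30.3]
red 384 193 218 [95, 107, 109, 113, 126, 146, 154, 156, 158, 158, 156, 158, 157, 157, 157, 157, 156, 158, 157, 156, 155, 156, 156, 154, 142, 108] [39.2 35.3]
red row 192 345 383 [39.8 11.5] [39.8 35.2]
red row 200 345 389 [34.9 11.6] [34.9 39.1]
red row 210 347 389 [28.6 12.9] [28.6 39.4]
tip -35 [[256.0, 309.0], [254.0, 274.0]]
tip -20 [[286.0, 309.0], [285.0, 274.0]]
tip 20 [[366.0, 309.0], [367.0, 274.0]]
tip 35 [[396.0, 309.0], [398.0, 274.0]]
```

>>> send_rows(
  xyz=[
    [0,-1,6],
    [0,-1,16],
    [0,-1,26],
    [0,-1,36],
    [0,-1,46],
    [0,-1,54],
    [0,-1,60],
    [0,-1,64],
    [0,-1,66],
    [0,-1,66],
  ],
  dr=[
    [0,0,0],
    [0,0,0],
    [0,0,0],
    [0,0,0],
    [0,0,0],
    [0,0,0],
    [0,0,0],
    [0,0,0],
    [0,0,0],
    [0,0,0],
  ],
)

```text
time: 2.75
position: [0.5566, -0.0022, 0.1412]
tool_rot: [-1.807, -2.569, 0.0]
ft_force: [0.0, -0.8, 0.2]
grip_width: 0.46
grip_force: 0.0
```

>>> send_rows(
  xyz=[
    [0,0,1],
    [0,0,2],
    [0,0,3],
    [0,0,4],
    [0,0,5],
    [0,0,6],
    [0,0,7],
    [0,0,7],
    [0,0,7],
    [0,0,7],
  ],
  dr=[
    [0,0,0],
    [0,0,0],
    [0,0,0],
    [0,0,0],
    [0,0,0],
    [0,0,0],
    [0,0,0],
    [0,0,0],
    [0,0,0],
    [0,0,0],
  ],
)

```text
time: 3.58
position: [0.557, -0.0022, 0.1349]
tool_rot: [1.807, 2.569, 0.001]
ft_force: [0.2, -0.8, 4.0]
grip_width: 0.457
grip_force: 1.8
```

>>> send_rows(
  xyz=[
    [0,0,1],
    [0,0,2],
    [0,0,3],
    [0,0,4],
    [0,0,5],
    [0,0,5.5],
    [0,0,5.5],
    [0,0,5.5],
    [0,0,5.5],
    [0,0,5.5],
  ],
  dr=[
    [0,0,0],
    [0,0,0],
    [0,0,0],
    [0,0,0],
    [0,0,0],
    [0,0,0],
    [0,0,0],
    [0,0,0],
    [0,0,0],
    [0,0,0],
  ],
)

```text
time: 4.42
position: [0.557, -0.0022, 0.1294]
tool_rot: [1.807, 2.569, 0.001]
ft_force: [-0.3, 0.4, 5.2]
grip_width: 0.461
grip_force: 3.0
```

>>> send_rows(
  xyz=[
    [0,0,0.3],
    [0,0,0.6],
    [0,0,0.6],
    [0,0,0.6],
    [0,0,0.6],
    [0,0,0.6],
    [0,0,0.6],
    [0,0,0.6],
    [0,0,0.6],
    [0,0,0.6],
  ],
  dr=[
    [0,0,0],
    [0,0,0],
    [0,0,0],
    [0,0,0],
    [0,0,0],
    [0,0,0],
    [0,0,0],
    [0,0,0],
    [0,0,0],
    [0,0,0],
  ],
)

```text
time: 5.25
position: [0.557, -0.0022, 0.1288]
tool_rot: [1.807, 2.569, 0.001]
ft_force: [0.2, 0.2, 5.8]
grip_width: 0.46
grip_force: 3.1
```

```bash
python3 - <<'E'
from h import *
f=[];z=[]
for i in range(12):
    im=get_image("wrist");s=get_state();f.append(s["ft_force"]);z.append(s["position"])
print(s["time"],np.mean(f,0),np.std(f,0),np.mean(z,0),s["tool_rot"])
cv2.imwrite("pics/w1.png",cv2.cvtColor(im,cv2.COLOR_RGB2BGR))
E
```

```text
5.85 [-0.564123    0.05862163  6.25849372] [0.43108759 0.418246   0.46464272] [ 0.55700276 -0.00217882  0.12884319] [1.80695372e+00 2.56942664e+00 6.98612708e-04]
```

View pics/w1.png

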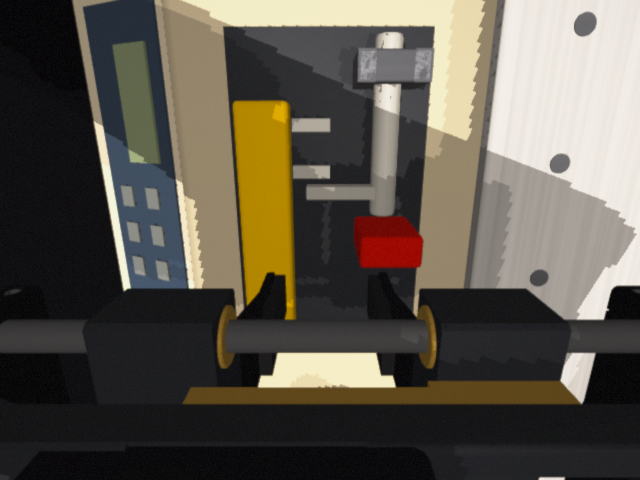

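>>> send_rows(
  xyz=[
    [2,0,0],
    [4,0,0],
    [7,0,0],
    [9,0,0],
    [12,0,0],
    [14,0,0],
    [17,0,0],
    [19,0,0],
    [22,0,0],
    [24,0,0],
  ],
  dr=[
    [0,0,0],
    [0,0,0],
    [0,0,0],
    [0,0,0],
    [0,0,0],
    [0,0,0],
    [0,0,0],
    [0,0,0],
    [0,0,0],
    [0,0,0],
  ],
)

```text
time: 6.68
position: [0.5504, 0.0173, 0.1294]
tool_rot: [1.806, 2.563, -0.001]
ft_force: [2.7, -5.9, 4.4]
grip_width: 0.458
grip_force: 4.1
```

```bash
cat > k.py <<'E'
from h import *
f=[];z=[]
for i in range(6):
    im=get_image("wrist");s=get_state();f.append(s["ft_force"]);z.append(s["position"])
print(s["time"],np.mean(f,0).round(2),np.mean(z,0).round(4),s["tool_rot"])
y=np.array([-np.sin(.343),np.cos(.343)]);c=np.array([.5215,.015])
print("tcp rel catch y,x",(np.mean(z,0)[:2]-c)@y,(np.mean(z,0)[:2]-c)@np.array([y[1],-y[0]]))
h=cv2.cvtColor(im,cv2.COLOR_RGB2HSV);k=cv2.inRange(h,(0,180,60),(8,255,255));k[:, :340]=0;k[:,440:]=0;k[290:]=0
x0,y0,w,hh=cv2.boundingRect(k);C=cam("wrist",s);print("red",x0,y0,w,hh,"top +y edge?")
col=im[y0:y0+hh,x0+w//2,0];e=y0+int(np.argmax(np.diff(cv2.blur(col.astype(float)[:,None],(1,3))[:,0])))
p=unproj(C,(x0+w/2,e),.135);print("knob +y top edge rel catch",(p[:2]-c)@y)
cv2.imwrite("pics/cur.png",cv2.cvtColor(im,cv2.COLOR_RGB2BGR))
E
python3 k.py
```

```text
6.9833 [ 1.91 -4.94  5.57] [0.5503 0.0177 0.1294] [ 1.80612152e+00  2.56444076e+00 -5.22137807e-04]
tcp rel catch y,x -0.007098434626669434 0.028033453352255086
red 352 237 68 53 top +y edge?
knob +y top edge rel catch 0.017763014306098807
```

>>> send_rows(
  xyz=[
    [0,0,0.7],
    [2,0,0.7],
    [4,0,0.7],
    [7,0,0.7],
    [9,0,0.7],
    [12,0,0.7],
    [14,0,0.7],
    [16,0,0.7],
    [18,0,0.7],
    [20,0,0.7],
  ],
  dr=[
    [0,0,0],
    [0,0,0],
    [0,0,0],
    [0,0,0],
    [0,0,0],
    [0,0,0],
    [0,0,0],
    [0,0,0],
    [0,0,0],
    [0,0,0],
  ],
)

```text
time: 7.82
position: [0.5438, 0.0358, 0.1288]
tool_rot: [1.807, 2.563, -0.001]
ft_force: [1.7, -6.2, 5.7]
grip_width: 0.459
grip_force: 4.2
```

```bash
python3 k.py
```

```text
8.1167 [ 1.93 -5.44  6.42] [0.5436 0.0364 0.1287] [ 1.80632738e+00  2.56423686e+00 -6.05784637e-04]
tcp rel catch y,x 0.012686829783452916 0.028002022161973242
red 352 237 68 53 top +y edge?
knob +y top edge rel catch 0.03781416479324751
```

>>> send_rows(
  xyz=[
    [1,0,0],
    [2,0,0],
    [3,0,0],
    [4,0,0],
    [5,0,0],
    [6,0,0],
    [7,0,0],
    [7,0,0],
    [7,0,0],
    [7,0,0],
  ],
  dr=[
    [0,0,0],
    [0,0,0],
    [0,0,0],
    [0,0,0],
    [0,0,0],
    [0,0,0],
    [0,0,0],
    [0,0,0],
    [0,0,0],
    [0,0,0],
  ],
)

```text
time: 8.95
position: [0.5413, 0.0427, 0.1288]
tool_rot: [1.806, 2.564, -0.001]
ft_force: [2.4, -5.3, 6.9]
grip_width: 0.457
grip_force: 4.0
```

>>> send_rows(
  xyz=[
    [0.5,0,0],
    [1,0,0],
    [1.5,0,0],
    [2,0,0],
    [2,0,0],
    [2,0,0],
    [2,0,0],
    [2,0,0],
    [2,0,0],
    [2,0,0],
  ],
  dr=[
    [0,0,0],
    [0,0,0],
    [0,0,0],
    [0,0,0],
    [0,0,0],
    [0,0,0],
    [0,0,0],
    [0,0,0],
    [0,0,0],
    [0,0,0],
  ],
)

```text
time: 9.78
position: [0.5407, 0.0443, 0.1288]
tool_rot: [1.807, 2.563, -0.001]
ft_force: [1.9, -5.8, 7.1]
grip_width: 0.459
grip_force: 4.4
```

```bash
python3 k.py
```

```text
10.0833 [ 1.99 -5.82  6.51] [0.5407 0.0444 0.1288] [ 1.80674008e+00  2.56343108e+00 -1.04220651e-03]
tcp rel catch y,x 0.02118185735411991 0.027974112733414606
red 352 237 68 53 top +y edge?
knob +y top edge rel catch 0.04631315569715842
```

>>> send_rows(
  xyz=[
    [0.5,0,0],
    [1,0,0],
    [1.5,0,0],
    [2,0,0],
    [2,0,0],
    [2,0,0],
    [2,0,0],
    [2,0,0],
    [2,0,0],
    [2,0,0],
  ],
  dr=[
    [0,0,0],
    [0,0,0],
    [0,0,0],
    [0,0,0],
    [0,0,0],
    [0,0,0],
    [0,0,0],
    [0,0,0],
    [0,0,0],
    [0,0,0],
  ],
)

```text
time: 10.92
position: [0.5406, 0.0445, 0.1288]
tool_rot: [1.807, 2.56, -0.002]
ft_force: [3.6, -9.7, 5.0]
grip_width: 0.457
grip_force: 5.9
```

```bash
python3 k.py
```

```text
11.2167 [ 3.87 -9.22  5.88] [0.5406 0.0445 0.1288] [ 1.80718643e+00  2.56037450e+00 -2.42799237e-03]
tcp rel catch y,x 0.021333112694351074 0.02794570130990067
red 352 237 68 53 top +y edge?
knob +y top edge rel catch 0.04597011270092555
```

>>> send_rows(
  xyz=[
    [-1,0,0],
    [-2,0,0],
    [-2,0,-1],
    [-2,0,-3],
    [-2,0,-5],
    [-2,0,-8],
    [-2,0,-12],
    [-3,0,-18],
    [-4,0,-26],
    [-4,0,-34],
  ],
  dr=[
    [0,0,0],
    [0,0,0],
    [0,0,0],
    [0,0,0],
    [0,0,0],
    [0,0,0],
    [0,0,0],
    [0,0,0],
    [0,0,0],
    [0,0,0],
  ],
)

```text
time: 12.05
position: [0.5389, 0.0457, 0.1615]
tool_rot: [-1.807, -2.568, 0.001]
ft_force: [0.6, 0.5, 0.1]
grip_width: 0.458
grip_force: 0.0
```

>>> send_rows(
  xyz=[
    [-3,0,-10],
    [-10,0,-20],
    [-17,0,-30],
    [-24,0,-40],
    [-31,0,-50],
    [-38,0,-60],
    [-45,0,-68],
    [-50,0,-75],
    [-50,0,-80],
    [-50,0,-80],
  ],
  dr=[
    [0,0,0],
    [0,0,0],
    [0,0,0],
    [0,0,0],
    [0,0,0],
    [0,0,0],
    [0,0,0],
    [0,0,0],
    [0,0,0],
    [0,0,0],
  ],
)

```text
time: 12.88
position: [0.557, -0.0015, 0.2429]
tool_rot: [1.807, 2.568, 0.002]
ft_force: [0.4, -0.0, -0.9]
grip_width: 0.464
grip_force: 0.0
```

```bash
python3 - <<'E'
from h import *
get_image("wrist");get_image("wrist");s=get_state();im=get_image("wrist");print(s["time"],s["position"],s["ft_force"])
cv2.imwrite("pics/w2.png",cv2.cvtColor(im,cv2.COLOR_RGB2BGR))
C=cam("wrist",s);y=np.array([-np.sin(.343),np.cos(.343)]);x=np.array([y[1],-y[0]]);c=np.array([.5215,.015])
h=cv2.cvtColor(im,cv2.COLOR_RGB2HSV)
k=cv2.inRange(h,(0,180,60),(8,255,255));k[:,:330]=0;k[:,420:]=0;k[290:]=0
b=cv2.boundingRect(k);print(b,[int(v) for v in im[b[1]:b[1]+b[3],b[0]+b[2]//2,0]])
for r in range(b[1],b[1]+b[3],3):
    print(r,((unproj(C,(b[0]+b[2]/2,r),.135)[:2]-c)@y).round(4),end="; ")
m=cv2.inRange(h,(18,180,120),(32,255,255))
print()
for r in (100,140,180,220):
    q=np.flatnonzero(m[r,200:330])+200
    if len(q):
        for z in(.12,.116,.111):print(r,z,[((unproj(C,(u,r),z)[:2]-c)@x*1e3).round(1) for u in(q.min(),q.max()+1)])
E
```

```text
12.9833 [ 0.55621593 -0.00073181  0.24152793] [-0.59172651  0.38981514  0.28562476]
(345, 135, 40, 22) [102, 138, 153, 156, 157, 159, 157, 155, 158, 157, 157, 157, 158, 155, 156, 155, 154, 155, 153, 146, 132, 92]
135 0.0461; 138 0.0441; 141 0.0422; 144 0.0402; 147 0.0382; 150 0.0362; 153 0.0342; 156 0.0322; 
140 0.12 [np.float64(-11.6), np.float64(11.3)]
140 0.116 [np.float64(-12.2), np.float64(11.1)]
140 0.111 [np.float64(-12.9), np.float64(10.8)]
180 0.12 [np.float64(-12.1), np.float64(11.6)]
180 0.116 [np.float64(-12.6), np.float64(11.4)]
180 0.111 [np.float64(-13.4), np.float64(11.1)]
220 0.12 [np.float64(-11.7), np.float64(11.2)]
220 0.116 [np.float64(-12.3), np.float64(10.9)]
220 0.111 [np.float64(-13.1), np.float64(10.6)]
```

View pics/w2.png

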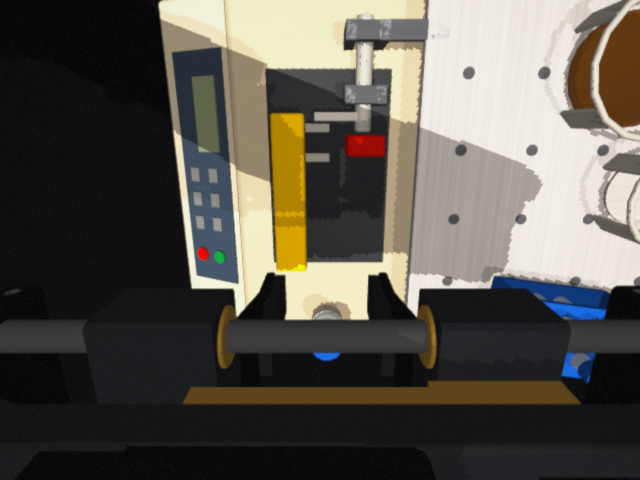

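```bash
python3 - <<'E'
from h import *
v=np.load("st.npy");s0=dict(position=v[:3],tool_rot=v[3:]);s1=get_state()
y=np.array([-np.sin(.343),np.cos(.343)]);x=np.array([y[1],-y[0]]);c=np.array([.5215,.015])
for n,s in(("w0",s0),("w2",s1)):
    im=cv2.imread(f"pics/{n}.png");m=cv2.inRange(cv2.cvtColor(im,cv2.COLOR_BGR2HSV),(18,150,100),(34,255,255));C=cam("wrist",s)
    u=285 if n=="w0" else 292
    q=np.flatnonzero(m[90:300,u])+90
    for z in(.12,.111):print(n,q.min(),q.max(),z,[((unproj(C,(u,r),z)[:2]-c)@y*1e3).round(1) for r in(q.min(),q.max()+1)])
a=cv2.imread("pics/scene0.png");b=cv2.cvtColor(get_image("scene"),cv2.COLOR_RGB2BGR)
r=np.hstack([a[165:285,215:345],b[165:285,215:345]]);cv2.imwrite("pics/cmp.png",cv2.resize(r,None,fx=3,fy=3,interpolation=2))
E
```

```text
w0 106 285 0.12 [np.float64(60.7), np.float64(-58.8)]
w0 106 285 0.111 [np.float64(61.2), np.float64(-63.0)]
w2 113 270 0.12 [np.float64(60.7), np.float64(-58.6)]
w2 113 270 0.111 [np.float64(61.0), np.float64(-62.4)]
```

View pics/cmp.png

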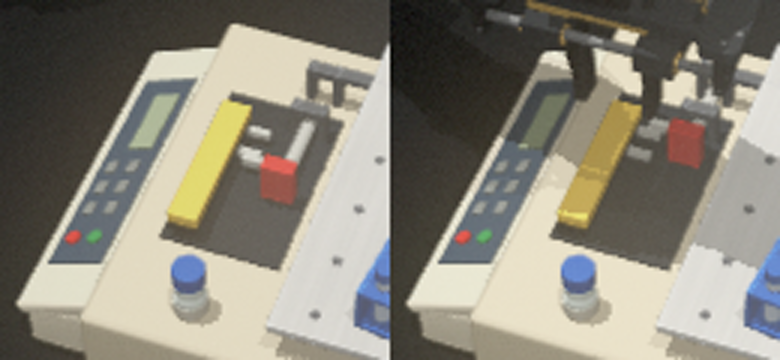

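The catch bar is back at the height it had in the first pictures: it measures 119.3 mm long at z = 0.12, against 119.5 mm before. The scene view shows the bar up as at the start, the bolt through the keeper and the vial undisturbed. The robot is clear, so I'm handing the job in.

```bash
python3 -c "
from bench import *
print(close_job())"
```

```text
the job is handed in; nothing more can be done
None
```

The shaker platform is locked: with the catch held down, the bolt was pushed to its hard stop in the keeper, then the catch sprang back up. I saw nothing else disturbed, and the job was handed in at about 13 s with the robot clear; no verdict came back.

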